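# Pack the inverter spares case

### The arm

A 6-joint arm with a two-finger parallel gripper is mounted at the origin on a cart in front of the work surface, level with it; the furniture and walls round the work are solid. World frame = base frame: x ahead of the robot, y to its left, z up, the work surface at z = 0. Lengths are in m, angles in rad, forces in N, time in s.
With the tool pointing down it reaches from about 0.425 to 0.95 m from the base axis. Payload 3.5 kg.
Tool frame: the origin (TCP) lies midway between the tips of the shut fingers; the grasp point (between the pads) lies 19 mm behind it; z points along the fingers, y is the line along which they close (so a half turn about z gives the same grasp; the last joint's range is limited). The gripper opens to 85 mm and grips with 20 to 120 N. Pads are 22 mm wide; open, the fingers measure 114 mm over their backs; the gripper's body (76 mm by 85 mm) begins 54 mm behind the grasp point. The pads swing forward as they close: fully open they stand 13 mm farther back than shut.
Start: joints at [1.103, 0.286, 1.577, -0, 1.279, -0.15], TCP at [0.211, 0.641, 0.203] pointing down, gripper open.
Joint ranges: [-2.77, 2.77], [-0.9, 2.22], [0.21, 2.48], [-1.53, 4.67], [0.24, 2.81], [-2.84, 2.84]. Speed limits (rad/s): [2.79, 2.79, 3.14, 3.14, 3.14, 3.14].

### API

Orientations are given as [roll, pitch, yaw] about the fixed x, y, z axes, in that order (R = Rz(yaw) Ry(pitch) Rx(roll)).
In Python, from station import readout, eyes, manip gives the robot as it stands.
- The arm moves only by the tool apply_moves, never from a script. Its argument "targets" is a list that holds one entry, the list of rows, each a list of 5 numbers: the opening, from 0 (shut) to 1 (fully open), then the shift along the tool's x, y, z in m, then the turn about the tool's z in rad. In form: [[[hand, x, y, z, turn], ...]]. A call has 1 to 12 rows; each row shifts and turns the commanded pose from where the row before left it, along the tool's axes as they then stand; what a row does not reach is not made up. A row lasts 1/10 s, in which the tool goes at most 50 mm and 8.59 degrees, less where a joint would pass 70% of its speed; a pose out of reach is approached as far as the arm can. A call is refused whole if a number of a shift passes 0.05 or a number of a turn 0.15, either way. A call with a gripper value outside its range is refused whole. The fingers move at their own pace and stop on an object; "grip_force" is the grip in N (left out, the last holds). Time passes only in rows, so rows that do not move let the fingers close. It gives the time, the measured TCP pose, the force, the opening and the grip force at its end, in the units of the state.
- readout.state(): the state, without advancing time (a new reading comes with each control period).
- eyes.capture(name): name is "scene" or "top" or "wrist"; returns (picture, depth): 480x640x3 uint8, blue, green, red; 480x640 float32, m along the optical axis (not along the pixel's ray), 0 where there is no reading.
- eyes.calibration(name): a dict with "fx", "fy", "cx", "cy" (pixels), "rvec" (rotation vector, rad) and "tvec" (3), from world to camera coordinates, as OpenCV has them. Camera axes: x right, y down, z forward; pixel columns grow to the right and rows downward; lengths in m; the calibration is good to about 2 mm. A picture is of the moment at which its call begins: read the wrist's pose just before it. calibration takes no time and is no camera call; for the wrist camera it gives the pose at the moment of the call.
- manip.finish_job(): hands the job in; it is judged then, once.
The state is a dict: "time": time; "joint_pos": joint angles; "qd": joint speeds; "joint_efforts": joint torques, N m; "tool_pos": TCP position; "ee_rot": TCP orientation; "ft_force": force on the tool from outside, world axes, zero at the start; "wrist_torque": the same for the moment, N m; "width": finger opening in m; "grip_force": force on a finger pad.
Only numpy, scipy, OpenCV 4.12 (cv2) and the standard library are available. Lean on these libraries where they do the work, as an engineer would, in place of code of your own. Each camera call takes 0.05 s, during which the arm holds its last target. There are 200 camera calls.

### The job

Pack the spares case for the inverter with the parts laid out along the front of the bench: put the tall capacitor can upright in the round pocket, the film capacitor with its pins up in the medium rectangular pocket, the long fuse in the narrow slot and the heat sink with its fins up in the widest pocket, each lying flat on its pocket's floor. The short can and the short fuse do not belong to the set: leave them standing and lying where they are.

Things in the scene. Friction and masses are not known exactly. Their poses are not given: they have to be found in the camera images.
- tall_can_mid (a point): Tall capacitor: dark blue-grey cylindrical can standing on end, 44 mm diameter, 80 mm high, 0.19 kg. The point is its centre, 40 mm above its base; z is up. It stands on the front part of the bench (like ones at the back, behind or beside the equipment, are room furnishing).
- film_cap_mid (a point): Film capacitor: blue rectangular block, 35 mm (its x) x 57 mm (its y), body 45 mm high, with four thin wire pins standing up to 57 mm on top (pins do not obstruct). The point is the centre of the body, 22.5 mm above its base; z is up.
- long_fuse_mid (a point): Long fuse: cream ceramic barrel with metal end caps, lying, 14 mm thick and high, 54 mm long along its y. The point is its centre, 7 mm above its underside; z is up.
- heat_sink_mid (a point): Heat sink: grey aluminium, straight fins upward, 80 mm along its x (the way the fins run) x 60 mm along its y (across the outer fins), 30 mm high, base 6 mm. Can be gripped on the outer fins. It lies on the front part of the bench (another at the back is room furnishing). The point is its centre, 15 mm above its underside; z is up.
- short_can_mid (a point): Short capacitor, look-alike that stays: same dark can of 44 mm diameter but only 48 mm high, standing on end. The point is its centre, 24 mm above its base.
- short_fuse_mid (a point): Short fuse, look-alike that stays: cream barrel with metal caps, lying, 10 mm thick and only 36 mm long along its y. The point is its centre, 5 mm above its underside.
- nest_round_floor (a point): Round pocket, 62 mm diameter, for the tall can; 5 mm deep, in one of four grey plates (82 x 100 x 8 mm; places change) set two by two in a fixed low black case (174 x 210 mm, rim 13 mm over the bench). Pocket floor 7 mm, plate top 12 mm over the bench. Point: centre of the pocket floor; z is up.
- nest_block_floor (a point): Medium rectangular pocket, 51 mm (its x) x 73 mm (its y), for the film capacitor; 5 mm deep, in one of four grey plates (82 x 100 x 8 mm; places change) set two by two in a fixed low black case (174 x 210 mm, rim 13 mm over the bench). Pocket floor 7 mm, plate top 12 mm over the bench. Point: centre of the pocket floor; z is up.
- nest_slot_floor (a point): Narrow slot-like pocket, 30 mm (its x) x 70 mm (its y), for the fuse; 5 mm deep, in one of four grey plates (82 x 100 x 8 mm; places change) set two by two in a fixed low black case (174 x 210 mm, rim 13 mm over the bench). Pocket floor 7 mm, plate top 12 mm over the bench. Point: centre of the pocket floor; z is up.
- nest_wide_floor (a point): Widest pocket, nearly the whole plate, 77 mm (its x) x 96 mm (its y), for the heat sink, its 80 mm way along the pocket's y; 5 mm deep, in one of four grey plates (82 x 100 x 8 mm; places change) set two by two in a fixed low black case (174 x 210 mm, rim 13 mm over the bench). Pocket floor 7 mm, plate top 12 mm over the bench. Point: centre of the pocket floor; z is up.
Not all that is in view belongs to the job. What is shaped like the part that bears tall_can_mid but turquoise is not meant.

How it is judged:
At the end, for the whole second after the job is handed in: Each of the four things rests released on the floor of its own pocket: centre within 12 mm along each pocket axis, height within 3 mm, upright within 0.08 rad, at rest. The short can and short fuse are within 20 mm of where they began, not tipped (x of tall_can_mid in the frame of nest_round_floor between -0.012 and 0.012 m and y of tall_can_mid in the frame of nest_round_floor between -0.012 and 0.012 m and z of tall_can_mid in the frame of nest_round_floor between 0.037 and 0.043 m and angle between each of tall_can_mid, film_cap_mid, long_fuse_mid, heat_sink_mid's own z axis and vertical below 0.08 rad and linear speed of each of tall_can, film_cap, long_fuse, heat_sink below 0.01 m/s and contact force between each of tall_can, film_cap, long_fuse, heat_sink and the fingers below 0.05 N and x of film_cap_mid in the frame of nest_block_floor between -0.012 and 0.012 m and y of film_cap_mid in the frame of nest_block_floor between -0.012 and 0.012 m and z of film_cap_mid in the frame of nest_block_floor between 0.0195 and 0.0255 m and x of long_fuse_mid in the frame of nest_slot_floor between -0.012 and 0.012 m and y of long_fuse_mid in the frame of nest_slot_floor between -0.012 and 0.012 m and z of long_fuse_mid in the frame of nest_slot_floor between 0.004 and 0.01 m and x of heat_sink_mid in the frame of nest_wide_floor between -0.012 and 0.012 m and y of heat_sink_mid in the frame of nest_wide_floor between -0.012 and 0.012 m and z of heat_sink_mid in the frame of nest_wide_floor between 0.012 and 0.018 m and distance of each of short_can_mid, short_fuse_mid from where it was at the start of the episode below 0.02 m and angle between each of short_can_mid, short_fuse_mid's own z axis and vertical below 0.1 rad); the robot touches nothing.
It also fails if it takes over 109 s, if anything falls off the work surface, if the arm or the gripper's body presses on something with over 40 N, if the wrist force passes 120 N, or if a joint passes its speed limit or range.

## Working session

There is one attempt and no reset: what is moved stays moved. The work goes in short steps, Python scripts to look and compute and a tool call to move; the robot and the scene stay as the last step left them, time stands still between calls to the robot, and variables do not carry over. Pictures are saved under pics/ and viewed, at most 14 in all, crops included, and the job is handed in when it is done.

Besides the shell and the picture viewer there is one more tool, called after "Emit:" as name(argument=value, ...) on one line, values as JSON. apply_moves: Moves the arm, as the interface text tells. Its arguments: {"type":"object","properties":{"targets":{"type":"array"},"grip_force":{"type":"number"}},"required":["targets"]}

```bash
ls; mkdir -p pics
cat > h.py <<'E'
import numpy as np,cv2
from station import readout,eyes,manip
def cap(n,save=None):
    c=eyes.calibration(n); im,d=eyes.capture(n)
    if save: cv2.imwrite('pics/%s.png'%save,im)
    np.savez('%s.npz'%n,im=im,d=d,K=[c[k] for k in('fx','fy','cx','cy')],r=c['rvec'],t=c['tvec'])
    return im,d,c
def world(d,c):
    R,_=cv2.Rodrigues(np.array(c['rvec'],float)); t=np.array(c['tvec'],float).ravel()
    v,u=np.mgrid[:d.shape[0],:d.shape[1]]
    p=np.stack([(u-c['cx'])/c['fx']*d,(v-c['cy'])/c['fy']*d,d],-1)
    W=(p-t)@R; W[d<=0]=np.nan
    return W
E
python3 - <<'E'
from h import *
print(readout.state())
for n in('scene','top'):
    im,d,c=cap(n,n+'0'); print(c)
E
```

```text
pics
{'time': 0.0, 'joint_pos': array([ 1.10300460e+00,  2.87175689e-01,  1.57814255e+00, -3.31462746e-05,
        1.27855734e+00, -1.50007874e-01]), 'qd': array([-3.77070750e-04,  1.37009875e-03, -7.77432016e-05,  1.84456611e-04,
        1.53580917e-04, -5.24058608e-04]), 'joint_efforts': array([ 1.42135883e-03, -4.05988491e+01, -2.92627680e+01, -6.36132836e-05,
        5.93276738e-03, -1.69068908e-06]), 'tool_pos': array([0.21057935, 0.64057821, 0.2014592 ]), 'ee_rot': array([-3.13933063e+00, -3.09810107e-04,  2.82381804e+00]), 'ft_force': array([-0.55202785, -1.21942961,  0.38398641]), 'wrist_torque': array([-0.00421012, -0.03949759,  0.00243808]), 'grip_force': 0.0, 'width': 0.08540455782177372}
{'fx': 625.2061332899998, 'fy': 625.2061332899998, 'cx': 311.07318994573336, 'cy': 231.9662444826117, 'rvec': array([ 2.12613696, -1.25287798,  0.50125867]), 'tvec': array([-0.06323228,  0.41632793,  1.47171149])}
{'fx': 559.3951987111833, 'fy': 559.3951987111833, 'cx': 312.04637666150296, 'cy': 248.90809111990657, 'rvec': array([ 2.14086186, -2.14785584,  0.13980891]), 'tvec': array([0.1912764 , 0.50845461, 1.66528855])}
```

View pics/scene0.png

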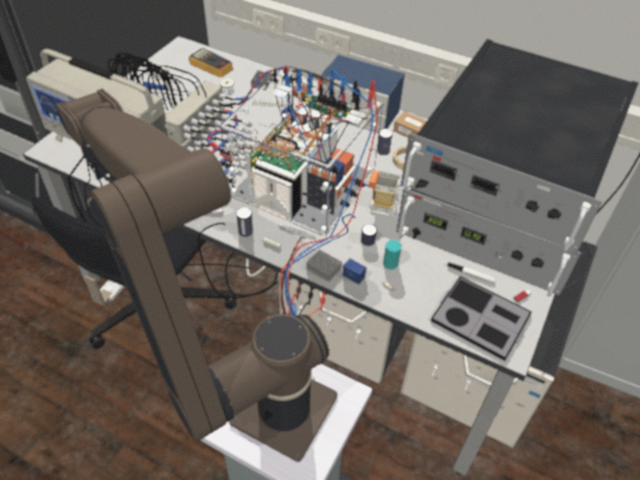

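View pics/top0.png

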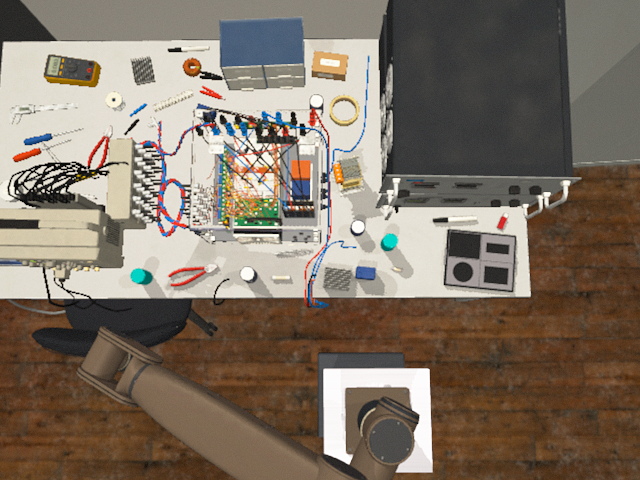

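The top view shows the case at (480,261), the tall can candidate at (248,274), the long fuse at (281,278), the heat sink at (338,279) and the film cap at (366,273). The short can is at (358,228), the short fuse at (397,269), and the turquoise decoys at (389,242) and (140,276). I'll measure these from depth and view an enlarged crop.

Run:
```python
from h import *
im,d,c=cap('top'); W=world(d,c)
cv2.imwrite('pics/topcrop.png',cv2.resize(im[210:310,230:410],(800,444),interpolation=cv2.INTER_CUBIC))
R={'tall':(230,262,258,292,.02),'lfuse':(268,270,294,286,.006),'sink':(322,262,354,294,.015),'film':(354,262,380,284,.025),'scan':(346,216,370,240,.02),'sfuse':(388,262,408,278,.004),'case':(440,224,522,296,.005)}
for n,(a,b,e,f,z) in R.items():
    w=W[b:f,a:e].reshape(-1,3); z0=np.nanmedian(w[:,2]); 
    zt=np.nanpercentile(w[:,2],97)
    m=w[(w[:,2]>z)]
    top=m[m[:,2]>max(z,0.75*np.nanmax(m[:,2]))]
    (cx,cy),(s1,s2),an=cv2.minAreaRect((top[:,:2]*1000).astype(np.float32))
    print(n,len(m),len(top),'zmax',np.round(np.nanmax(m[:,2]),3),'rect',np.round([cx,cy,s1,s2,an],1),'mean',np.round(top.mean(0)*1000,1), 'floor z',np.round(z0,3))
```

```text
tall 217 186 zmax 0.089 rect [432.5 380.1  43.9  41.8  26.6] mean [432.1 379.8  79.3] floor z 0.002
lfuse 104 3 zmax 0.026 rect [424.7 299.7   6.2   5.6  86.1] mean [423.9 300.8  23.1] floor z 0.001
sink 262 115 zmax 0.039 rect [421.8 113.7  79.1  60.   82.9] mean [422.9 111.1  32.5] floor z 0.005
film 237 160 zmax 0.057 rect [437.1  27.5  56.4  34.9  84.5] mean [437.   28.1  47.1] floor z 0.006
scan 179 136 zmax 0.06 rect [576.5  49.4  41.5  41.   29.6] mean [576.3  49.2  49.7] floor z 0.003
sfuse 88 10 zmax 0.015 rect [453.6 -65.6  15.6  45.8   0.7] mean [450.4 -69.7  13.4] floor z 0.002
case 3810 138 zmax 0.026 rect [ 476.9 -325.1  210.6  172.8   84. ] mean [ 473.7 -334.7   21. ] floor z 0.008
```

View pics/topcrop.png

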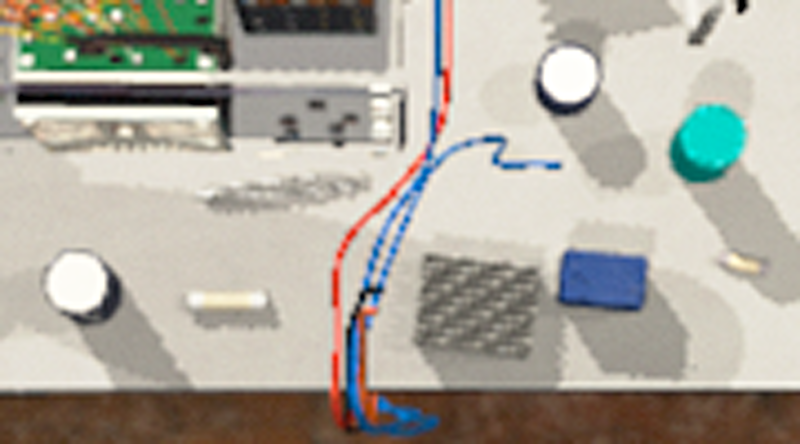

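The enlarged crop shows the white-topped can at crop (80,285), which measures 79 mm high. That makes it the tall can. The one at (568,78) is about 50 mm high, so it is the short can, and the teal one is a decoy. The cream part at crop (228,300) is the long fuse and the one at (742,262) is the short fuse. Cables run to the left of the heat sink.

Run:
```python
from h import *
z=np.load('top.npz'); im,d=z['im'],z['d']; c=eyes.calibration('top'); W=world(d,c)
R,_=cv2.Rodrigues(c['rvec']); C=-R.T@c['tvec']
def onplane(uv,zp):
    uv=np.asarray(uv,float).reshape(-1,2)
    r=np.c_[(uv[:,0]-c['cx'])/c['fx'],(uv[:,1]-c['cy'])/c['fy'],np.ones(len(uv))]@R
    return C+r*((zp-C[2])/r[:,2])[:,None]
# colour/height masks: contour hulls on planes
def rect(mask,box,zp,n):
    a,b,e,f=box; m=np.zeros_like(mask); m[b:f,a:e]=mask[b:f,a:e]
    cs,_=cv2.findContours(m,cv2.RETR_EXTERNAL,cv2.CHAIN_APPROX_NONE); k=max(cs,key=cv2.contourArea)
    p=onplane(k,zp)[:,:2]*1000; r=cv2.minAreaRect(p.astype(np.float32)); print(n,np.round([*r[0],*r[1],r[2]],1))
hsv=cv2.cvtColor(im,cv2.COLOR_BGR2HSV)
rect((np.nan_to_num(W[...,2])>.007).astype(np.uint8),(265,266,296,290),.010,'lfuse')
rect((np.nan_to_num(W[...,2])>.004).astype(np.uint8),(388,260,408,279),.007,'sfuse')
rect(((hsv[...,1]>120)&(hsv[...,0]>105)&(hsv[...,0]<130)&(W[...,2]>.035)).astype(np.uint8),(350,260,382,286),.045,'film')
rect((np.nan_to_num(W[...,2])>.007).astype(np.uint8),(436,222,526,298),.013,'case')
rect((np.nan_to_num(W[...,2])>.012).astype(np.uint8),(322,262,355,296),.025,'sink')
g=cv2.cvtColor(im,cv2.COLOR_BGR2GRAY)
dark=(g<60).astype(np.uint8); dark[:224]=0;dark[296:]=0;dark[:,:440]=0;dark[:,522:]=0
cs,_=cv2.findContours(dark,cv2.RETR_LIST,cv2.CHAIN_APPROX_NONE)
for k in cs:
    if len(k)>25:
        p=onplane(k,.012)[:,:2]*1000; r=cv2.minAreaRect(p.astype(np.float32)); print('dark',cv2.contourArea(k),k.mean((0,1)).round(),np.round([*r[0],*r[1],r[2]],1))
cv2.imwrite('pics/case.png',cv2.resize(im[222:300,434:530],(768,624)[0:2] and (736,598),interpolation=cv2.INTER_CUBIC))
print('bench z',np.nanmedian(W[288:294,410:430,2]))
```

```text
lfuse [427.6 283.9  52.3  15.4  89.8]
sfuse [453.2 -70.7  45.1  22.3  62.8]
film [435.6  29.7  53.8  32.   84.6]
case [ 478.4 -327.2  221.7  181.9   83.3]
sink [432.8 112.7  80.4  40.2  82.6]
dark 310.0 [496. 275.] [ 430.  -370.8   68.5   47.2   84. ]
dark 250.0 [463. 272.] [ 439.6 -270.5   51.9   55.8   87.8]
dark 2.5 [445. 272.] [ 4.427e+02 -2.172e+02  8.000e+01  9.100e+00  1.000e-01]
dark 151.0 [497. 248.] [ 512.3 -380.    64.7   26.2   83.3]
dark 647.5 [464. 245.] [ 523.  -279.2   91.4   73.1   84. ]
dark 1.0 [447. 240.] [ 537.2 -227.5    3.1   65.8   83.9]
bench z 0.00023605332054437274
```

View pics/case.png

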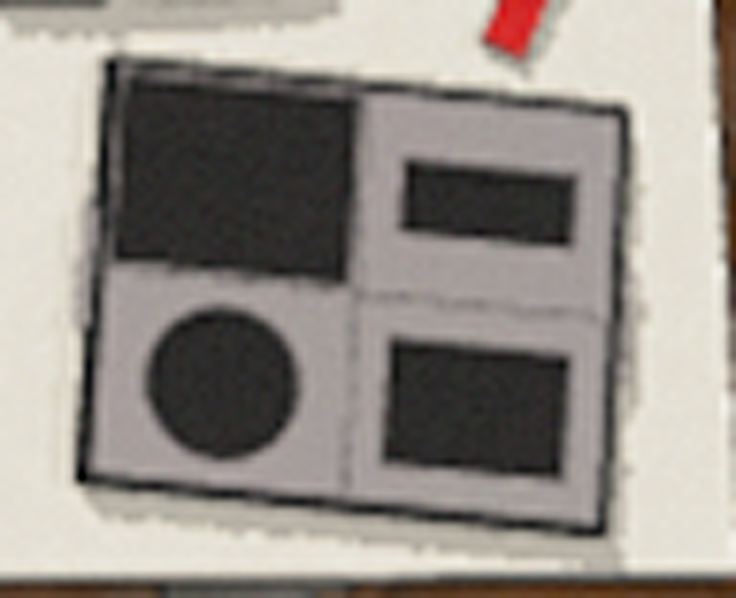

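The case crop shows the wide pocket upper left at (235,180), the round one lower left at (222,385), the slot upper right at (488,203) and the block pocket lower right at (478,408). In world mm these are wide (523,-279), round (440,-270), slot (512,-380) and block (430,-371), with the long axis at 84°. First I'll turn the wrist, then go to the heat sink.

Emit:
apply_moves(targets=[[[1, 0, 0, 0, 0.138], [1, 0, 0, 0, 0.138], [1, 0, 0, 0, 0.138], [1, 0, 0, 0, 0.138], [1, 0, 0, 0, 0.138], [1, 0, 0, 0, 0.138], [1, 0, 0, 0, 0.138], [1, 0, 0, 0, 0.138], [1, 0, 0, 0, 0.138], [1, 0, 0, 0, 0.135]]])

```text
time: 1.15
tool_pos: [0.2107, 0.6409, 0.2022]
ee_rot: [-3.141, 0.001, 1.441]
ft_force: [0.3, 0.6, -0.2]
width: 0.0855
grip_force: 0.0
```

Emit:
apply_moves(targets=[[[1, -0.041, 0.023, 0, 0], [1, -0.041, 0.023, 0, 0], [1, -0.041, 0.023, 0, 0], [1, -0.041, 0.023, 0, 0], [1, -0.041, 0.023, 0, 0], [1, -0.041, 0.023, 0, 0], [1, -0.041, 0.023, 0, 0], [1, -0.041, 0.023, 0, 0], [1, -0.041, 0.023, 0, 0], [1, -0.041, 0.023, 0, 0], [1, -0.041, 0.023, 0, 0], [1, -0.041, 0.023, 0, 0]]])

```text
time: 2.35
tool_pos: [0.424, 0.117, 0.2028]
ee_rot: [3.141, -0.0, 1.447]
ft_force: [0.6, 0.4, -0.4]
width: 0.0856
grip_force: 0.0
```

```bash
cat >> h.py <<'E'
def go(x,y,z=None,yawdeg=None):
    "shift in tool axes (tool down) from the measured pose to a world target; turn done after"
    s=readout.state(); p=s['tool_pos']; w=s['ee_rot'][2]
    dx,dy=x-p[0],y-p[1]; o=[dx*np.cos(w)+dy*np.sin(w), dx*np.sin(w)-dy*np.cos(w)]
    o.append(0 if z is None else p[2]-z); o.append(0 if yawdeg is None else w-np.radians(yawdeg))
    print('t',round(s['time'],2),'pos',p.round(4),'rpy',s['ee_rot'].round(3),'w',round(s['width'],4),'f',s['ft_force'].round(1),'shift',np.round(o,4))
E
python3 - <<'E'
from h import *
go(.4218,.1137,.002,82.9)
im,d,c=cap('wrist','w1'); W=world(d,c)
m=(W[...,2]>.02)&(abs(W[...,0]-.42)<.08)&(abs(W[...,1]-.113)<.065)&(W[...,2]<.05)
q=W[m]; print(q.shape,cv2.minAreaRect((q[:,:2]*1000).astype(np.float32)))
E
```

```text
t 2.35 pos [0.424  0.117  0.2028] rpy [ 3.141 -0.     1.447] w 0.0856 f [ 0.6  0.4 -0.4] shift [-0.0036 -0.0018  0.2008 -0.    ]
(2456, 3) ((424.3826904296875, 104.26966857910156), (69.31683349609375, 112.62791442871094), 0.23857299983501434)
```

View pics/w1.png

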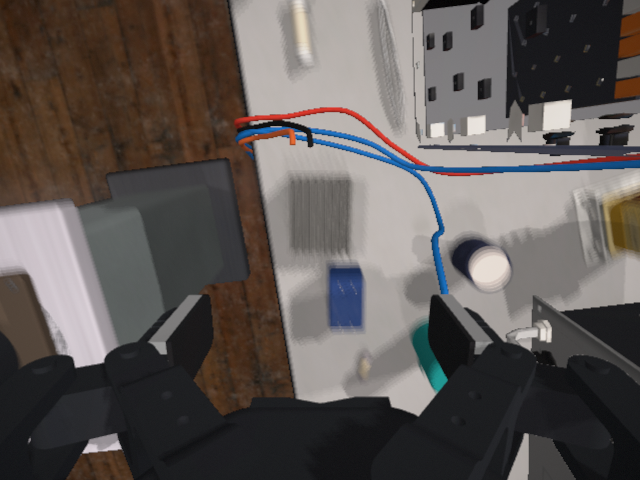

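The wrist view shows the heat sink at (321,215) with fins parallel to tool x, the film cap at (346,297), the long fuse at (301,33) and cables above the sink. I'll refine the poses with tighter masks.

Run:
```python
from h import *
z=np.load('wrist.npz'); c=dict(zip(('fx','fy','cx','cy'),z['K']),rvec=z['r'],tvec=z['t']); d=z['d']; W=world(d,c)
def r(x0,x1,y0,y1,zl,zh,n):
    m=(W[...,2]>zl)&(W[...,2]<zh)&(W[...,0]>x0)&(W[...,0]<x1)&(W[...,1]>y0)&(W[...,1]<y1)
    q=W[m]; a=cv2.minAreaRect((q[:,:2]*1000).astype(np.float32)); print(n,len(q),np.round([*a[0],*a[1],a[2]],1),q.mean(0).round(4))
r(.36,.49,.068,.17,.02,.045,'sink'); r(.38,.50,-.02,.063,.035,.055,'film'); r(.40,.46,.24,.33,.005,.03,'lfuse')
```

```text
sink 1779 [424.  117.3  79.7  60.5  82.4] [0.4241 0.1185 0.029 ]
film 1961 [439.4  31.3  57.8  34.5  84.5] [0.4397 0.0337 0.0446]
lfuse 862 [427.5 285.2  47.3  14.2  89.9] [0.4275 0.2837 0.0125]
```

Emit:
apply_moves(targets=[[[1, 0, 0, 0.04, 0], [1, 0, 0, 0.04, 0], [1, 0, 0, 0.04, 0], [1, 0, 0, 0.04, 0], [1, 0, 0, 0.02, 0], [1, 0, 0, 0.01, 0], [1, 0, 0, 0.01, 0], [1, 0, 0, 0, 0], [0.5, 0, 0, 0, 0], [0.5, 0, 0, 0, 0], [0.5, 0, 0, 0, 0], [0.5, 0, 0, 0, 0]]], grip_force=40)

```text
time: 3.6
tool_pos: [0.4245, 0.1189, 0.0035]
ee_rot: [3.14, -0.0, 1.447]
ft_force: [0.6, 0.4, 0.4]
width: 0.0425
grip_force: 0.0
```

Emit:
apply_moves(targets=[[[0.5, 0, 0, 0, 0], [0.5, 0, 0, 0, 0], [0.5, 0, 0, -0.02, 0], [0.5, 0, 0, -0.03, 0], [0.5, 0, 0, -0.03, 0], [0.5, 0, 0, -0.03, 0], [0.5, 0, 0, 0, 0]]])

```text
time: 4.3
tool_pos: [0.4274, 0.1191, 0.1176]
ee_rot: [3.132, -0.002, 1.447]
ft_force: [-0.1, 0.4, -0.0]
width: 0.0425
grip_force: 0.0
```

Run:
```python
from h import *
go(.523,-.279,.011,84)
im,d,c=cap('wrist','w2')
```

```text
t 4.3 pos [0.4274 0.1191 0.1176] rpy [ 3.132e+00 -2.000e-03  1.447e+00] w 0.0425 f [-0.1  0.4 -0. ] shift [-0.3832  0.144   0.1066 -0.0191]
```

View pics/w2.png

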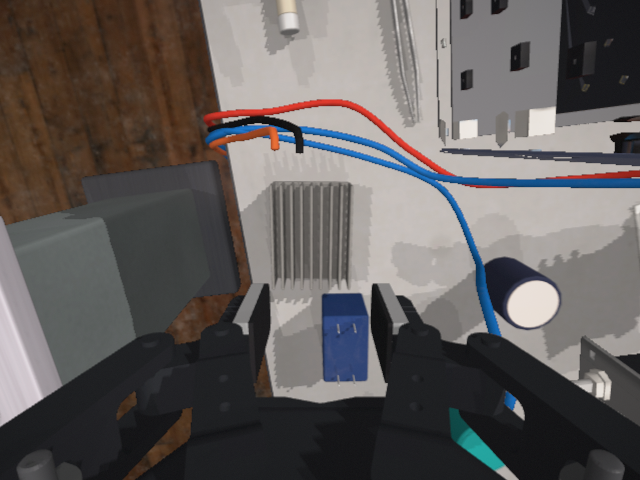

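The wrist view shows the sink still on the bench at (312,235), so the fingers closed without touching it. I'll check where the fingers project.

Run:
```python
from h import *
s=readout.state();print(s['tool_pos'],s['joint_pos'].round(3))
z=np.load('wrist.npz'); c=dict(zip(('fx','fy','cx','cy'),z['K']),rvec=z['r'],tvec=z['t']); d=z['d']; W=world(d,c)
R,_=cv2.Rodrigues(z['r']);print('cam',-R.T@z['t'],'axis',R[2])
K=np.array([[c['fx'],0,c['cx']],[0,c['fy'],c['cy']],[0,0,1]])
for p in [s['tool_pos'],s['tool_pos']+[0,0,.019],[.424,.117,.03],[.439,.03,.045]]:
    print(p,cv2.projectPoints(np.array([p],float),z['r'],z['t'],K,None)[0].ravel())
for uv in [(258,320),(384,320),(258,290),(376,290),(312,235),(345,315)]: print(uv,W[uv[1],uv[0]])
im,d,c=cap('top'); Wt=world(d,c)
q=Wt[(Wt[...,2]>.02)&(Wt[...,2]<.045)&(abs(Wt[...,0]-.424)<.06)&(Wt[...,1]>.066)&(Wt[...,1]<.17)]
print(len(q),cv2.minAreaRect((q[:,:2]*1000).astype(np.float32)))
```

```text
[0.42574516 0.11891505 0.1151641 ] [ 0.042 -0.154  2.21  -0.     1.08   0.166]
cam [0.43577025 0.18361483 0.28883636] axis [-0.02172887 -0.25623134 -0.96637123]
[0.42574516 0.11891505 0.1151641 ] [312.7378507 277.1372185]
[0.42574516 0.11891505 0.1341641 ] [312.34615983 291.73510787]
[0.424, 0.117, 0.03] [311.8273032  239.14853576]
[0.439, 0.03, 0.045] [345.7886576  351.20922214]
(258, 320) [0.40881335 0.12885546 0.17684945]
(384, 320) [0.45128963 0.12410927 0.17828002]
(258, 290) [0.40668728 0.13277119 0.15921311]
(376, 290) [0.45179565 0.12727649 0.15990059]
(312, 235) [0.42455015 0.12021373 0.03034342]
(345, 315) [0.44165076 0.05880355 0.04233702]
29 ((409.7133483886719, 111.42337036132812), (72.59347534179688, 16.239864349365234), 89.42452239990234)
```

Emit:
apply_moves(targets=[[[0, 0, 0, 0, 0], [0, 0, 0, 0, 0], [0, 0, 0, 0, 0], [0, 0, 0, 0, 0], [0, 0, 0, 0, 0], [0, 0, 0, 0, 0], [0, 0, 0, 0, 0]]])

```text
time: 5.1
tool_pos: [0.4239, 0.1189, 0.1128]
ee_rot: [-3.142, -0.0, 1.447]
ft_force: [-0.3, 0.4, -1.3]
width: 0.0
grip_force: 0.0
```

Run:
```python
from h import *
s=readout.state();print(s['tool_pos'],s['width'])
im,d,c=cap('wrist','w3'); W=world(d,c)
m=(W[...,2]>.09)&(W[...,1]>.09)&(W[...,1]<.15)&(abs(W[...,0]-.425)<.06)
q=W[m];i=np.argsort(q[:,2]);print(len(q),np.nanpercentile(q,[0,1,5,50,100],axis=0).round(4));print(q[i[:8]].round(4))
vs,us=np.nonzero(m);print(us.min(),us.max(),vs.min(),vs.max())
```

```text
[0.42390953 0.11886112 0.1128001 ] 7.235284939292388e-06
74414 [[0.3658 0.1054 0.1454]
 [0.3727 0.1076 0.158 ]
 [0.3781 0.1153 0.1864]
 [0.427  0.1301 0.2216]
 [0.485  0.1415 0.2442]]
[[0.4212 0.1301 0.1454]
 [0.4245 0.1297 0.1456]
 [0.4265 0.1295 0.1456]
 [0.4229 0.13   0.1457]
 [0.4269 0.1295 0.1457]
 [0.4326 0.1288 0.1457]
 [0.4237 0.1299 0.1458]
 [0.4249 0.1298 0.146 ]]
0 639 282 479
```

View pics/w3.png

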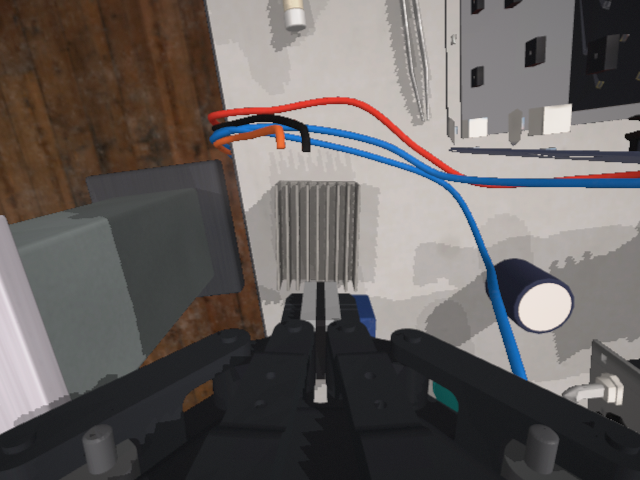

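With the fingers shut, the wrist view shows the tips at (320,285). Depth puts the tips at z = 0.146 while the reported TCP is at z = 0.113. The tips are really about 33 mm higher than the readout says, which is why they closed over the 30 mm sink. x and y agree. I'll apply this offset and descend in steps, watching the force.

Emit:
apply_moves(targets=[[[1, -0.002, 0, 0, 0], [1, 0, 0, 0, 0], [1, 0, 0, 0, 0], [1, 0, 0, 0, 0], [1, 0, 0, 0, 0], [1, 0, 0, 0, 0], [1, 0, 0, 0.03, 0], [1, 0, 0, 0.04, 0], [1, 0, 0, 0.03, 0], [1, 0, 0, 0.02, 0], [1, 0, 0, 0.01, 0], [1, 0, 0, 0, 0]]])

```text
time: 6.35
tool_pos: [0.4226, 0.1168, -0.0183]
ee_rot: [-3.139, 0.0, 1.447]
ft_force: [-1.1, -0.1, -0.0]
width: 0.0854
grip_force: 0.0
```

Run:
```python
from h import *
go(.4236,.1165,-.034)
im,d,c=cap('wrist'); W=world(d,c)
m=(d>0)&(d<.3)&(abs(W[...,1]-.1165)<.03)&(abs(W[...,0]-.4236)>.034)&(abs(W[...,0]-.4236)<.062)
# finger tip: pixels nearer than bench, lowest z above .006
q=W[m&(W[...,2]>.008)];h,e=np.histogram(q[:,2],20,(0.008,.088));print(h)
```

```text
t 6.35 pos [ 0.4226  0.1168 -0.0183] rpy [-3.139  0.     1.447] w 0.0854 f [-1.1 -0.1 -0. ] shift [-0.0002  0.001   0.0157  0.    ]
[   0    0    0   45  374  587  681  758  825  897  960  794  684  795
  608 1651 4003 5410 1576 1981]
```

Emit:
apply_moves(targets=[[[1, 0, 0, 0.006, 0], [1, 0, 0, 0, 0], [0.4, 0, 0, 0, 0], [0.4, 0, 0, 0, 0], [0.4, 0, 0, 0, 0], [0.4, 0, 0, 0, 0]]])

```text
time: 7.0
tool_pos: [0.4243, 0.1169, -0.0224]
ee_rot: [3.141, -0.0, 1.447]
ft_force: [-0.7, 1.0, 5.1]
width: 0.0596
grip_force: 44.9
```

Run:
```python
from h import *
go(.4236,.1165,-.034); print(readout.state()['grip_force'])
im,d,c=cap('wrist','w4'); W=world(d,c)
m=(d>0)&(d<.3)&(abs(W[...,1]-.1165)<.03)&(abs(W[...,0]-.4236)>.031)&(abs(W[...,0]-.4236)<.062)
q=W[m&(W[...,2]>.006)];h,e=np.histogram(q[:,2],20,(0.006,.046));print(h)
```

```text
t 7.0 pos [ 0.4243  0.1169 -0.0224] rpy [ 3.141 -0.     1.447] w 0.0596 f [-0.7  1.   5.1] shift [-0.0005 -0.0006  0.0116  0.    ]
44.86905634403229
[122  79  67  86  94 121 142 157 196 185 206 478 435 184 216 210 222 200
 147 181]
```

Emit:
apply_moves(targets=[[[0.4, 0, 0, -0.02, 0], [0.4, 0, 0, -0.04, 0], [0.4, 0, 0, -0.05, 0], [0.4, -0.038, 0.015, -0.01, 0], [0.4, -0.038, 0.015, 0, 0], [0.4, -0.038, 0.015, 0, 0], [0.4, -0.038, 0.015, 0, 0], [0.4, -0.038, 0.015, 0, 0], [0.4, -0.038, 0.015, 0, 0], [0.4, -0.038, 0.015, 0, 0], [0.4, -0.038, 0.015, 0, 0], [0.4, -0.038, 0.015, 0, 0]]])

```text
time: 8.25
tool_pos: [0.5149, -0.2405, 0.0956]
ee_rot: [-3.14, -0.001, 1.446]
ft_force: [-0.2, 0.8, -1.5]
width: 0.0596
grip_force: 44.3
```

Emit:
apply_moves(targets=[[[0.4, -0.038, 0.012, 0, -0.019], [0.4, 0, 0, 0, 0], [0.4, 0, 0, 0, 0]]])

```text
time: 8.55
tool_pos: [0.5217, -0.2786, 0.0955]
ee_rot: [-3.14, -0.002, 1.464]
ft_force: [0.6, 0.2, -1.7]
width: 0.0598
grip_force: 44.2
```

Run:
```python
from h import *
go(.523,-.279,-.0154,84); print(readout.state()['grip_force'])
im,d,c=cap('wrist','w5')
```

```text
t 8.55 pos [ 0.5217 -0.2786  0.0955] rpy [-3.140e+00 -2.000e-03  1.464e+00] w 0.0598 f [ 0.6  0.2 -1.7] shift [-0.0002  0.0013  0.1109 -0.0022]
44.22117233276367
```

View pics/w5.png

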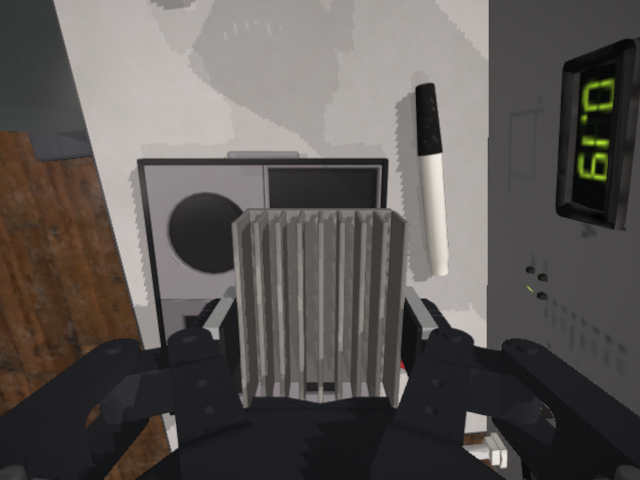

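The sink is held level at (320,300). The case is below it, with its rim corners at (139,160) and (387,159) and the round pocket at (208,232). I'll cross-check the case position with the wrist view.

```bash
cat >> h.py <<'E'
def ray(c,uv,zp):
    R,_=cv2.Rodrigues(np.array(c['rvec'])); C=-R.T@np.array(c['tvec']).ravel()
    uv=np.asarray(uv,float).reshape(-1,2)
    r=np.c_[(uv[:,0]-c['cx'])/c['fx'],(uv[:,1]-c['cy'])/c['fy'],np.ones(len(uv))]@R
    return C+r*((zp-C[2])/r[:,2])[:,None]
E
python3 - <<'E'
from h import *
z=np.load('wrist.npz'); c=dict(zip(('fx','fy','cx','cy'),z['K']),rvec=z['r'],tvec=z['t'])
p=ray(c,[(139,160),(387,159)],.013)[:,:2];print(p.round(4))
q=ray(c,[(208,193),(208,272),(169,232),(247,232)],.012)[:,:2];print('round',q.mean(0).round(4),q.round(4))
ex=p[1]-p[0];print(np.linalg.norm(ex),np.degrees(np.arctan2(ex[1],ex[0]))); ex/=np.linalg.norm(ex); ey=np.array([-ex[1],ex[0]])
o=p.mean(0)-.105*ey
for n,a,b in(('wide',1,1),('round',-1,1),('slot',1,-1),('block',-1,-1)): print(n,(o+a*.0415*ex+b*.0505*ey).round(4))
E
```

```text
[[ 0.4057 -0.2109]
 [ 0.5754 -0.2283]]
round [ 0.443  -0.2669] [[ 0.4484 -0.2384]
 [ 0.4374 -0.2967]
 [ 0.4149 -0.2633]
 [ 0.4713 -0.2693]]
0.17055622718965271 -5.858225328687407
wide [ 0.5263 -0.2781]
round [ 0.4437 -0.2696]
slot [ 0.5159 -0.3785]
block [ 0.4334 -0.3701]
```

Emit:
apply_moves(targets=[[[0.4, 0, 0.003, 0, 0], [0.4, 0, 0, 0.04, 0], [0.4, 0, 0, 0.04, 0], [0.4, 0, 0, 0.015, 0], [0.4, 0, 0, 0.01, 0], [0.4, 0, 0, 0.005, 0], [0.4, 0, 0, 0, 0], [0.4, 0, 0, 0, 0]]])

```text
time: 9.4
tool_pos: [0.5268, -0.2796, -0.0114]
ee_rot: [3.139, 0.002, 1.466]
ft_force: [0.3, 0.2, -1.7]
width: 0.0593
grip_force: 44.1
```

Emit:
apply_moves(targets=[[[0.4, 0, -0.001, 0.002, 0], [0.4, 0, 0, 0, 0], [0.85, 0, 0, 0, 0], [0.85, 0, 0, 0, 0], [0.85, 0, 0, 0, 0], [0.85, 0, 0, -0.01, 0], [0.85, 0, 0, -0.04, 0], [0.85, 0, 0, -0.05, 0], [0.85, 0, 0, -0.04, 0], [1, 0, 0, 0, 0]]])

```text
time: 10.4
tool_pos: [0.5288, -0.2818, 0.1341]
ee_rot: [3.128, 0.008, 1.466]
ft_force: [0.2, -0.1, -0.5]
width: 0.0845
grip_force: 0.0
```

```bash
cat >> h.py <<'E'
def rect(W,x0,x1,y0,y1,zl,zh,n):
    m=(W[...,2]>zl)&(W[...,2]<zh)&(W[...,0]>x0)&(W[...,0]<x1)&(W[...,1]>y0)&(W[...,1]<y1)
    q=W[m]; a=cv2.minAreaRect((q[:,:2]*1000).astype(np.float32)); print(n,len(q),np.round([*a[0],*a[1],a[2]],1),q.mean(0).round(4),np.percentile(q[:,2],[5,95]).round(4))
E
python3 - <<'E'
from h import *
go(.432,.380)
im,d,c=cap('wrist','w6'); W=world(d,c)
rect(W,.46,.59,-.34,-.22,.026,.06,'sink')
E
```

```text
t 10.4 pos [ 0.5288 -0.2818  0.1341] rpy [3.128 0.008 1.466] w 0.0845 f [ 0.2 -0.1 -0.5] shift [ 0.648  -0.1655  0.      0.    ]
sink 3046 [ 527.2 -278.9   80.2   60.4   84.1] [ 0.5267 -0.2769  0.0356] [0.0284 0.0379]
```

View pics/w6.png

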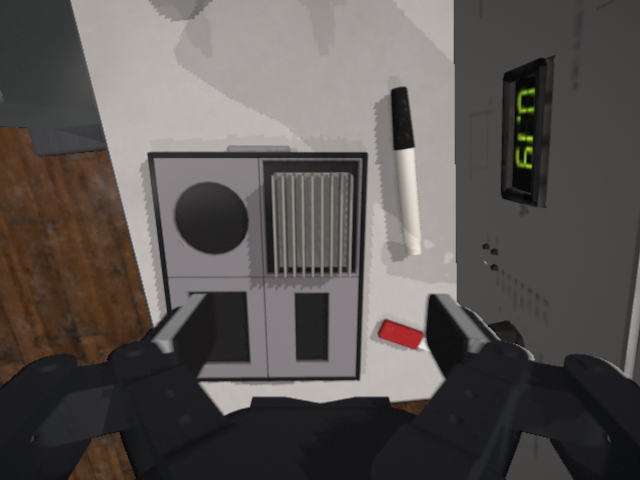

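The sink sits flat in the wide pocket, spanning columns 272–352 and rows 172–277. Next is the long fuse.

Emit:
apply_moves(targets=[[[1, 0.046, -0.0133, 0, 0], [1, 0.046, -0.0133, 0, 0], [1, 0.046, -0.0133, 0, 0], [1, 0.046, -0.0133, 0, 0], [1, 0.046, -0.0133, 0, 0], [1, 0.046, -0.0133, 0, 0], [1, 0.046, -0.0133, 0, 0], [1, 0.046, -0.0133, 0, 0], [1, 0.046, -0.0133, 0, 0], [1, 0.046, -0.0133, 0, 0], [1, 0.046, -0.0133, 0, 0], [1, 0.046, -0.0133, 0, 0]]])

```text
time: 11.65
tool_pos: [0.422, 0.2886, 0.1237]
ee_rot: [-3.14, 0.001, 1.466]
ft_force: [0.4, -0.8, 0.3]
width: 0.0856
grip_force: 0.0
```

Emit:
apply_moves(targets=[[[0.5, 0, 0, 0, -0.105], [0.5, 0, 0, 0, 0], [0.5, 0, 0, 0, 0], [0.5, 0, 0, 0, 0]]])

```text
time: 12.05
tool_pos: [0.4236, 0.2861, 0.1242]
ee_rot: [-3.141, 0.001, 1.568]
ft_force: [-0.5, 0.3, 0.2]
width: 0.0428
grip_force: 0.0
```

Run:
```python
from h import *
z=np.load('wrist.npz'); c=dict(zip(('fx','fy','cx','cy'),z['K']),rvec=z['r'],tvec=z['t'])
print('pockets r,s,b',ray(c,[(211,218),(312,327),(219,328)],.012).round(4))
im,d,c=cap('wrist'); W=world(d,c)
rect(W,.40,.46,.24,.33,.006,.03,'lfuse')
rect(W,.39,.48,.33,.43,.07,.09,'can')
go(.4275,.2845,-.029,90)
```

```text
pockets r,s,b [[ 0.4437 -0.2672  0.012 ]
 [ 0.5155 -0.3757  0.012 ]
 [ 0.4323 -0.3674  0.012 ]]
lfuse 1099 [427.4 289.4  54.3  13.6  89.5] [0.4275 0.2904 0.0126] [0.0095 0.0146]
can 5335 [434.2 384.   44.1  43.9  87.7] [0.434  0.3843 0.0793] [0.0779 0.0806]
t 12.1 pos [0.4238 0.286  0.1245] rpy [-3.141  0.     1.568] w 0.0429 f [-0.3 -0.6 -1. ] shift [-0.0015  0.0037  0.1535 -0.0029]
```

Emit:
apply_moves(targets=[[[0.5, 0.002, 0.004, 0, 0], [0.5, 0, 0, 0.04, 0], [0.5, 0, 0, 0.04, 0], [0.5, 0, 0, 0.04, 0], [0.5, 0, 0, 0.02, 0], [0.5, 0, 0, 0.01, 0], [0.5, 0, 0, 0.003, 0], [0.5, 0, 0, 0, 0]]])

```text
time: 12.9
tool_pos: [0.4286, 0.2892, -0.0275]
ee_rot: [3.14, -0.001, 1.57]
ft_force: [-0.2, -0.1, 0.4]
width: 0.0428
grip_force: 0.0
```

Emit:
apply_moves(targets=[[[0.1, 0, 0, 0, 0], [0.1, 0, 0, 0, 0], [0.1, 0, 0, 0, 0], [0.1, 0, 0, 0, 0], [0.1, 0, 0, 0, 0]]], grip_force=30)

```text
time: 13.4
tool_pos: [0.429, 0.2897, -0.0266]
ee_rot: [3.139, -0.001, 1.571]
ft_force: [-0.2, -0.2, 6.6]
width: 0.013
grip_force: 32.3
```

Emit:
apply_moves(targets=[[[0.1, 0, 0, -0.02, 0], [0.1, 0, 0, -0.04, 0], [0.1, 0, 0, -0.05, 0], [0.1, 0, 0, -0.05, 0], [0.1, 0, 0, 0, 0], [0.1, 0, 0, 0, 0]]])

```text
time: 14.0
tool_pos: [0.4283, 0.2894, 0.1333]
ee_rot: [3.138, -0.001, 1.571]
ft_force: [-0.7, -0.0, -1.5]
width: 0.0127
grip_force: 31.5
```

Run:
```python
from h import *
go(.5155,-.3765,-.02,84)
im,d,c=cap('wrist'); W=world(d,c); p=readout.state()['tool_pos']
cv2.imwrite('pics/w7.png',im[180:480,100:540])
m=(abs(W[...,0]-p[0])<.03)&(abs(W[...,1]-p[1])<.04)&(W[...,2]>.1)
for a,b,n in((.013,.035,'fuse +y part'),(-.012,.012,'fingers')):
    q=W[m&(W[...,1]-p[1]>a)&(W[...,1]-p[1]<b)]; print(n,len(q),(q.min(0)-p).round(4),(np.percentile(q,20,axis=0)-p).round(4),(q.max(0)-p).round(4))
```

```text
t 14.0 pos [0.4283 0.2894 0.1333] rpy [ 3.138e+00 -1.000e-03  1.571e+00] w 0.0127 f [-0.7 -0.  -1.5] shift [-0.6659  0.0871  0.1533  0.1048]
fuse +y part 19789 [-0.03    0.013   0.0301] [-0.0111  0.017   0.1037] [0.0234 0.0277 0.1336]
fingers 17363 [-0.03  -0.012  0.033] [-0.0202  0.0044  0.0569] [0.03   0.012  0.1259]
```

View pics/w7.png

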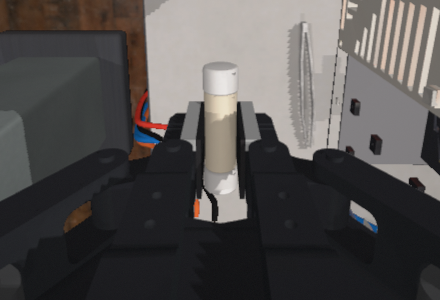

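The crop shows the fuse clamped level between the tips at (220,130), centred within 1 mm lengthwise. I'll carry it to the slot.

Emit:
apply_moves(targets=[[[0.1, -0.0476, 0.0062, 0, 0], [0.1, -0.0476, 0.0062, 0, 0], [0.1, -0.0476, 0.0062, 0, 0], [0.1, -0.0476, 0.0062, 0, 0], [0.1, -0.0476, 0.0062, 0, 0], [0.1, -0.0476, 0.0062, 0, 0], [0.1, -0.0476, 0.0062, 0, 0], [0.1, -0.0476, 0.0062, 0, 0], [0.1, -0.0476, 0.0062, 0, 0], [0.1, -0.0476, 0.0062, 0, 0], [0.1, -0.0476, 0.0062, 0, 0], [0.1, -0.0476, 0.0062, 0, 0]]])

```text
time: 15.25
tool_pos: [0.5004, -0.2829, 0.1283]
ee_rot: [-3.137, -0.004, 1.57]
ft_force: [0.3, 0.1, -0.6]
width: 0.013
grip_force: 31.5
```

Emit:
apply_moves(targets=[[[0.1, -0.0476, 0.0062, 0, 0], [0.1, -0.0476, 0.0062, 0, 0], [0.1, 0, 0, 0, 0.105], [0.1, 0, 0, 0, 0], [0.1, 0, 0, 0, 0]]])

```text
time: 15.75
tool_pos: [0.5133, -0.3759, 0.129]
ee_rot: [-3.138, -0.003, 1.468]
ft_force: [0.0, -0.7, -0.1]
width: 0.0129
grip_force: 31.5
```

Run:
```python
from h import *
go(.5155,-.3765,-.0185,84)
```

```text
t 15.75 pos [ 0.5133 -0.3759  0.129 ] rpy [-3.138e+00 -3.000e-03  1.468e+00] w 0.0129 f [ 0.  -0.7 -0.1] shift [-0.0004  0.0023  0.1475  0.0018]
```

Emit:
apply_moves(targets=[[[0.1, 0, 0.002, 0, 0], [0.1, 0, 0, 0.04, 0], [0.1, 0, 0, 0.04, 0], [0.1, 0, 0, 0.04, 0], [0.1, 0, 0, 0.015, 0], [0.1, 0, 0, 0.007, 0], [0.1, 0, 0, 0.004, 0], [0.1, 0, 0, 0, 0], [0.1, 0, 0, 0, 0]]])

```text
time: 16.65
tool_pos: [0.5177, -0.3787, -0.012]
ee_rot: [3.139, 0.002, 1.466]
ft_force: [0.1, -0.2, -1.0]
width: 0.013
grip_force: 31.5
```

Emit:
apply_moves(targets=[[[0.1, 0, 0, 0, 0], [0.1, 0, 0, 0, 0]]])

```text
time: 16.85
tool_pos: [0.517, -0.3781, -0.013]
ee_rot: [3.14, 0.001, 1.466]
ft_force: [-0.3, 0.8, 0.7]
width: 0.0129
grip_force: 31.5
```

Emit:
apply_moves(targets=[[[0.1, 0.001, -0.001, 0.004, 0], [0.1, 0, 0, 0, 0], [0.1, 0, 0, 0, 0], [0.1, 0, 0, 0, 0]]])

```text
time: 17.25
tool_pos: [0.5166, -0.3776, -0.0162]
ee_rot: [3.139, 0.002, 1.466]
ft_force: [-1.0, 0.7, 5.8]
width: 0.0127
grip_force: 35.5
```

Emit:
apply_moves(targets=[[[0.1, 0, 0, -0.001, 0], [0.3, 0, 0, 0, 0], [0.3, 0, 0, 0, 0], [0.3, 0, 0, 0, 0], [0.3, 0, 0, -0.01, 0], [0.3, 0, 0, -0.04, 0], [0.3, 0, 0, -0.05, 0], [0.6, 0, 0, -0.05, 0], [0.6, 0, 0, 0, 0], [0.6, 0, 0, 0, 0]]])

```text
time: 18.25
tool_pos: [0.5165, -0.377, 0.1351]
ee_rot: [3.138, 0.002, 1.466]
ft_force: [-0.1, 0.1, -0.7]
width: 0.0511
grip_force: 0.0
```

Run:
```python
from h import *
im,d,c=cap('wrist','w8'); W=world(d,c)
rect(W,.47,.56,-.43,-.34,.0155,.03,'fuse')
go(.4394,.0313,None,84.5)
```

```text
fuse 1053 [ 518.8 -377.4   54.6   13.8   84.4] [ 0.5187 -0.3763  0.0197] [0.0168 0.0218]
t 18.3 pos [ 0.5154 -0.376   0.1326] rpy [-3.142 -0.     1.466] w 0.0513 f [-0.4 -0.1 -1.6] shift [ 0.3971 -0.1182  0.     -0.0089]
```

View pics/w8.png

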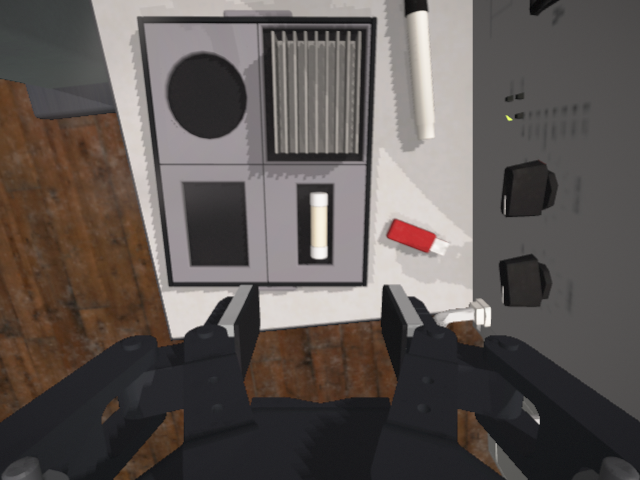

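The fuse lies on the slot floor, at (318,226) with its top at 21 mm. Now the film capacitor. The block pocket is at (217,223) and the round one at (207,96).

Emit:
apply_moves(targets=[[[0.7, 0.0441, -0.0131, 0, 0], [0.7, 0.0441, -0.0131, 0, 0], [0.7, 0.0441, -0.0131, 0, 0], [0.7, 0.0441, -0.0131, 0, 0], [0.7, 0.0441, -0.0131, 0, 0], [0.7, 0.0441, -0.0131, 0, 0], [0.7, 0.0441, -0.0131, 0, 0], [0.7, 0.0441, -0.0131, 0, 0], [0.7, 0.0441, -0.0131, 0, 0], [0.7, 0, 0, 0, -0.009], [0.7, 0, 0, 0, 0]]])

```text
time: 19.4
tool_pos: [0.4383, 0.0317, 0.1307]
ee_rot: [-3.138, 0.0, 1.478]
ft_force: [-0.2, -0.2, -0.4]
width: 0.0602
grip_force: 0.0
```

Run:
```python
from h import *
z=np.load('wrist.npz'); c=dict(zip(('fx','fy','cx','cy'),z['K']),rvec=z['r'],tvec=z['t'])
print('pockets r,s,b',ray(c,[(207,96),(316,224),(217,223)],.012).round(4))
im,d,c=cap('wrist'); W=world(d,c)
rect(W,.38,.50,-.02,.075,.035,.055,'film')
rect(W,.40,.50,-.11,-.03,.004,.02,'sfuse')
go(.4394,.0313,-.025,84.5)
```

```text
pockets r,s,b [[ 0.4439 -0.2683  0.012 ]
 [ 0.5158 -0.3762  0.012 ]
 [ 0.4339 -0.3667  0.012 ]]
film 3549 [439.5  31.4  56.8  34.6  83.8] [0.4395 0.0329 0.0448] [0.0435 0.046 ]
sfuse 396 [452.8 -68.5  36.7   9.8  74.9] [ 0.4526 -0.0674  0.0084] [0.0058 0.0103]
t 19.45 pos [0.4389 0.0307 0.1312] rpy [-3.139  0.     1.476] w 0.0595 f [1.  0.3 0.3] shift [0.0006 0.0005 0.1562 0.0007]
```

Emit:
apply_moves(targets=[[[0.7, 0, 0, 0.04, 0], [0.7, 0, 0, 0.04, 0], [0.7, 0, 0, 0.04, 0], [0.7, 0, 0, 0.02, 0], [0.7, 0, 0, 0.01, 0], [0.7, 0, 0, 0.005, 0], [0.7, 0, 0, 0, 0], [0.25, 0, 0, 0, 0], [0.25, 0, 0, 0, 0], [0.25, 0, 0, 0, 0], [0.25, 0, 0, 0, 0], [0.25, 0, 0, 0, 0]]], grip_force=40)

```text
time: 20.65
tool_pos: [0.4413, 0.0304, -0.0208]
ee_rot: [3.139, 0.0, 1.475]
ft_force: [-0.3, -1.4, 6.0]
width: 0.0348
grip_force: 41.1
```

Emit:
apply_moves(targets=[[[0.25, 0, 0, -0.02, 0], [0.25, 0, 0, -0.04, 0], [0.25, 0, 0, -0.05, 0], [0.25, 0, 0, -0.04, 0], [0.25, 0, 0, 0, 0], [0.25, 0, 0, 0, 0]]])

```text
time: 21.25
tool_pos: [0.4402, 0.0307, 0.1285]
ee_rot: [3.14, 0.0, 1.475]
ft_force: [0.2, -0.3, -2.1]
width: 0.0348
grip_force: 40.6
```

Run:
```python
from h import *
go(.4335,-.3675,-.015,84)
im,d,c=cap('wrist'); W=world(d,c); p=readout.state()['tool_pos']
q=W[(abs(W[...,0]-p[0])<.014)&(abs(W[...,1]-p[1])<.05)&(W[...,2]>p[2]+.055)&(W[...,2]<p[2]+.09)]
print(q.min(0)-p,q.max(0)-p,q.mean(0)-p)
```

```text
t 21.25 pos [0.4402 0.0307 0.1285] rpy [3.14  0.    1.475] w 0.0348 f [ 0.2 -0.3 -2.1] shift [-0.397   0.0314  0.1435  0.009 ]
[-0.01399592 -0.02085608  0.05503831] [0.01399793 0.0305692  0.08767412] [0.00044224 0.00761443 0.06720344]
```

Emit:
apply_moves(targets=[[[0.25, -0.0441, 0.0035, 0, 0], [0.25, -0.0441, 0.0035, 0, 0], [0.25, -0.0441, 0.0035, 0, 0], [0.25, -0.0441, 0.0035, 0, 0], [0.25, -0.0441, 0.0035, 0, 0], [0.25, -0.0441, 0.0035, 0, 0], [0.25, -0.0441, 0.0035, 0, 0], [0.25, -0.0441, 0.0035, 0, 0], [0.25, -0.0441, 0.0035, 0, 0], [0.25, 0, 0, 0, 0.009], [0.25, 0, 0, 0, 0], [0.25, 0, 0, 0, 0]]])

```text
time: 22.5
tool_pos: [0.4324, -0.3655, 0.1255]
ee_rot: [-3.139, -0.003, 1.466]
ft_force: [0.9, 1.1, -1.6]
width: 0.0348
grip_force: 40.5
```

Run:
```python
from h import *
go(.4335,-.3675,-.0125,84)
```

```text
t 22.5 pos [ 0.4324 -0.3655  0.1255] rpy [-3.139e+00 -3.000e-03  1.466e+00] w 0.0348 f [ 0.9  1.1 -1.6] shift [-0.0019  0.0013  0.138   0.0003]
```

Emit:
apply_moves(targets=[[[0.25, 0, 0, 0.04, 0], [0.25, 0, 0, 0.04, 0], [0.25, 0, 0, 0.03, 0], [0.25, 0, 0, 0.015, 0], [0.25, 0, 0, 0.008, 0], [0.25, 0, 0, 0.005, 0], [0.25, 0, 0, 0, 0], [0.25, 0, 0, 0, 0], [0.25, 0, 0, 0, 0]]])

```text
time: 23.4
tool_pos: [0.434, -0.3684, -0.0087]
ee_rot: [3.14, 0.002, 1.466]
ft_force: [-0.5, -0.2, -0.8]
width: 0.0344
grip_force: 40.5
```

Emit:
apply_moves(targets=[[[0.25, 0, 0, 0.003, 0], [0.25, 0, 0, 0.001, 0], [0.25, 0, 0, 0, 0], [0.25, 0, 0, 0, 0]]])

```text
time: 23.8
tool_pos: [0.4334, -0.3678, -0.0138]
ee_rot: [3.141, 0.0, 1.466]
ft_force: [-0.4, 0.2, 1.3]
width: 0.0346
grip_force: 40.5
```

Emit:
apply_moves(targets=[[[0.55, 0, 0, 0, 0], [0.55, 0, 0, 0, 0], [0.55, 0, 0, 0, 0], [0.55, 0, 0, -0.01, 0], [0.55, 0, 0, -0.04, 0], [0.55, 0, 0, -0.05, 0], [0.55, 0, 0, -0.05, 0], [0.55, 0, 0, -0.02, 0], [0.8, 0, 0, 0, 0], [0.8, 0, 0, 0, 0]]])

```text
time: 24.8
tool_pos: [0.4331, -0.3673, 0.156]
ee_rot: [3.141, 0.0, 1.466]
ft_force: [-0.2, 1.0, -0.0]
width: 0.0687
grip_force: 0.0
```

Run:
```python
from h import *
im,d,c=cap('wrist'); W=world(d,c)
rect(W,.38,.48,-.43,-.31,.045,.056,'film')
rect(W,.47,.56,-.43,-.34,.0155,.03,'fuse')
go(.434,.384)
```

```text
film 3113 [ 436.1 -366.8   56.7   34.8   83.2] [ 0.4361 -0.3656  0.0518] [0.0506 0.053 ]
fuse 922 [ 518.4 -377.3   54.6   13.6   84.3] [ 0.5177 -0.3764  0.0198] [0.0169 0.0218]
t 24.85 pos [ 0.4325 -0.3666  0.1545] rpy [-3.140e+00 -2.000e-03  1.466e+00] w 0.0685 f [ 0.2  0.6 -0.9] shift [ 0.7466 -0.0772  0.      0.    ]
```

Emit:
apply_moves(targets=[[[0.9, 0.0467, -0.0048, 0, 0], [0.9, 0.0467, -0.0048, 0, 0], [0.9, 0.0467, -0.0048, 0, 0], [0.9, 0.0467, -0.0048, 0, 0], [0.9, 0.0467, -0.0048, 0, 0], [0.9, 0.0467, -0.0048, 0, 0], [0.9, 0.0467, -0.0048, 0, 0], [0.9, 0.0467, -0.0048, 0, 0], [0.9, 0.0467, -0.0048, 0, 0], [0.9, 0.0467, -0.0048, 0, 0], [0.9, 0.0467, -0.0048, 0, 0], [0.9, 0.0467, -0.0048, 0, 0]]])

```text
time: 26.05
tool_pos: [0.4327, 0.1975, 0.1534]
ee_rot: [-3.137, 0.002, 1.466]
ft_force: [0.9, -0.6, 0.3]
width: 0.0771
grip_force: 0.0
```

Emit:
apply_moves(targets=[[[0.9, 0.0467, -0.0048, 0, 0], [0.9, 0.0467, -0.0048, 0, 0], [0.9, 0.0467, -0.0048, 0, 0], [0.9, 0.0467, -0.0048, 0, 0], [0.9, 0, 0, 0, 0], [0.9, 0, 0, 0, 0]]])

```text
time: 26.65
tool_pos: [0.4335, 0.3835, 0.1529]
ee_rot: [-3.137, 0.004, 1.468]
ft_force: [0.6, 1.0, 0.5]
width: 0.0771
grip_force: 0.0
```

Run:
```python
from h import *
im,d,c=cap('wrist'); W=world(d,c)
rect(W,.39,.48,.33,.43,.07,.09,'can')
go(.434,.384,0)
```

```text
can 3071 [434.3 384.4  44.2  43.2  84.6] [0.4345 0.3856 0.0791] [0.0776 0.0805]
t 26.7 pos [0.4339 0.3827 0.1533] rpy [-3.138e+00  3.000e-03  1.466e+00] w 0.0771 f [-0.6 -0.3  0.1] shift [ 0.0013 -0.      0.1533  0.    ]
```

Emit:
apply_moves(targets=[[[0.9, 0.001, 0, 0.04, 0], [0.9, 0, 0, 0.04, 0], [0.9, 0, 0, 0.04, 0], [0.9, 0, 0, 0.02, 0], [0.9, 0, 0, 0.01, 0], [0.9, 0, 0, 0, 0], [0.9, 0, 0, 0, 0], [0.35, 0, 0, 0, 0], [0.35, 0, 0, 0, 0], [0.35, 0, 0, 0, 0], [0.35, 0, 0, 0, 0], [0.35, 0, 0, 0, 0]]], grip_force=40)

```text
time: 27.9
tool_pos: [0.436, 0.3855, 0.0075]
ee_rot: [3.14, -0.001, 1.466]
ft_force: [-2.1, 0.4, 5.4]
width: 0.0432
grip_force: 41.4
```

Emit:
apply_moves(targets=[[[0.35, 0, 0, -0.01, 0], [0.35, 0, 0, -0.04, 0], [0.35, 0, 0, -0.05, 0], [0.35, 0, 0, -0.05, 0], [0.35, 0, 0, 0, 0], [0.35, 0, 0, 0, 0]]])

```text
time: 28.5
tool_pos: [0.4358, 0.385, 0.1574]
ee_rot: [3.139, -0.002, 1.466]
ft_force: [-1.5, 0.1, -3.5]
width: 0.0431
grip_force: 41.6
```

Run:
```python
from h import *
go(.4435,-.268,.012,84)
im,d,c=cap('wrist'); W=world(d,c); p=readout.state()['tool_pos']
q=W[(abs(W[...,0]-p[0])<.018)&(abs(W[...,1]-p[1])<.035)&(W[...,2]>p[2]+.07)&(W[...,2]<p[2]+.085)]
print(q.min(0)-p,q.max(0)-p,q.mean(0)-p)
```

```text
t 28.5 pos [0.4358 0.385  0.1574] rpy [ 3.139e+00 -2.000e-03  1.466e+00] w 0.0431 f [-1.5  0.1 -3.5] shift [-6.486e-01  7.600e-02  1.454e-01 -1.000e-04]
[-0.01799873 -0.01559695  0.07000533] [0.01799625 0.02187198 0.08491522] [0.00127342 0.00422166 0.07420724]
```

Emit:
apply_moves(targets=[[[0.35, -0.0463, 0.0053, 0, 0], [0.35, -0.0463, 0.0053, 0, 0], [0.35, -0.0463, 0.0053, 0, 0], [0.35, -0.0463, 0.0053, 0, 0], [0.35, -0.0463, 0.0053, 0, 0], [0.35, -0.0463, 0.0053, 0, 0], [0.35, -0.0463, 0.0053, 0, 0], [0.35, -0.0463, 0.0053, 0, 0], [0.35, -0.0463, 0.0053, 0, 0], [0.35, -0.0463, 0.0053, 0, 0], [0.35, -0.0463, 0.0053, 0, 0], [0.35, -0.0463, 0.0053, 0, 0]]])

```text
time: 29.75
tool_pos: [0.4381, -0.1753, 0.1527]
ee_rot: [-3.137, -0.003, 1.465]
ft_force: [0.8, 1.2, -2.6]
width: 0.0433
grip_force: 41.6
```

Emit:
apply_moves(targets=[[[0.35, -0.0463, 0.0053, 0, 0], [0.35, -0.0463, 0.0053, 0, 0], [0.35, 0, 0, 0, 0], [0.35, 0, 0, 0, 0], [0.35, 0, 0, 0, 0]]])

```text
time: 30.25
tool_pos: [0.44, -0.2659, 0.1536]
ee_rot: [-3.138, -0.003, 1.466]
ft_force: [0.1, -0.6, -2.2]
width: 0.0432
grip_force: 41.6
```

Run:
```python
from h import *
go(.4435,-.268,.0145,84)
```

```text
t 30.25 pos [ 0.44   -0.2659  0.1536] rpy [-3.138e+00 -3.000e-03  1.466e+00] w 0.0432 f [ 0.1 -0.6 -2.2] shift [-0.0017  0.0037  0.1391  0.0003]
```

Emit:
apply_moves(targets=[[[0.35, -0.001, 0.003, 0.04, 0], [0.35, 0, 0, 0.04, 0], [0.35, 0, 0, 0.03, 0], [0.35, 0, 0, 0.015, 0], [0.35, 0, 0, 0.008, 0], [0.35, 0, 0, 0.004, 0], [0.35, 0, 0, 0, 0], [0.35, 0, 0, 0, 0], [0.35, 0, 0, 0, 0]]])

```text
time: 31.15
tool_pos: [0.4448, -0.2697, 0.0201]
ee_rot: [3.14, 0.001, 1.466]
ft_force: [-0.4, -0.9, -2.2]
width: 0.0432
grip_force: 41.6
```

Emit:
apply_moves(targets=[[[0.35, 0.001, -0.001, 0.003, 0], [0.35, 0, 0, 0.002, 0], [0.35, 0, 0, 0, 0], [0.35, 0, 0, 0, 0]]])

```text
time: 31.55
tool_pos: [0.4433, -0.2682, 0.0145]
ee_rot: [3.141, 0.0, 1.466]
ft_force: [-2.0, 1.6, 3.8]
width: 0.0433
grip_force: 42.0
```

On the floor. Release and retreat.

Emit:
apply_moves(targets=[[[0.65, 0, 0, 0, 0], [0.65, 0, 0, 0, 0], [0.65, 0, 0, 0, 0], [0.65, 0, 0, -0.01, 0], [0.65, 0, 0, -0.04, 0], [0.65, 0, 0, -0.05, 0], [0.65, 0, 0, -0.05, 0], [0.65, -0.03, 0, -0.02, 0], [0.65, -0.04, 0, 0, 0], [0.65, -0.04, 0, 0, 0], [0.65, 0, 0, 0, 0], [0.65, 0, 0, 0, 0]]])

```text
time: 32.75
tool_pos: [0.4312, -0.3777, 0.184]
ee_rot: [-3.142, -0.001, 1.464]
ft_force: [-0.7, 0.7, -0.7]
width: 0.0554
grip_force: 0.0
```

Run:
```python
from h import *
im,d,c=cap('wrist','w9'); W=world(d,c); print(readout.state()['tool_pos'])
rect(W,.39,.50,-.32,-.21,.075,.1,'can')
rect(W,.46,.59,-.34,-.22,.026,.06,'sink')
rect(W,.38,.48,-.43,-.31,.045,.056,'film')
rect(W,.47,.56,-.43,-.34,.0155,.03,'fuse')
im,d,c=cap('top'); W=world(d,c)
rect(W,.54,.62,.01,.09,.04,.06,'scan'); rect(W,.42,.49,-.10,-.03,.004,.02,'sfuse')
```

```text
[ 0.43140926 -0.37684031  0.1838165 ]
can 3509 [ 445.3 -270.    43.9   43.7   85.2] [ 0.4455 -0.27    0.0863] [0.0847 0.0876]
sink 5159 [ 509.7 -276.8   79.4   96.1   83.9] [ 0.5291 -0.2778  0.0339] [0.027  0.0379]
film 2696 [ 436.  -367.1   57.1   35.    84.4] [ 0.4361 -0.3659  0.0518] [0.0505 0.0531]
fuse 810 [ 533.4 -378.    54.6   45.7   87.2] [ 0.5178 -0.3765  0.0198] [0.0167 0.0219]
scan 159 [575.8  48.8  39.9  42.1  35.4] [0.5758 0.0494 0.0489] [0.0417 0.0567]
sfuse 124 [454.7 -65.5  67.7  65.3  88.7] [ 0.4553 -0.0672  0.0071] [0.0041 0.0116]
```

View pics/w9.png

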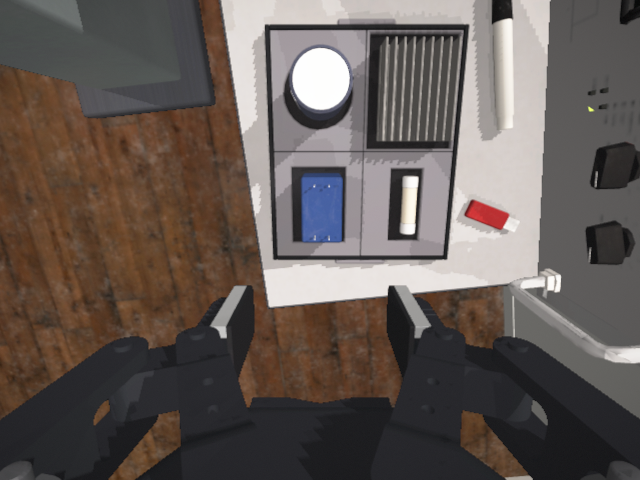

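The view shows the can at (322,80), the sink at (415,90), the film cap at (322,208) and the fuse at (408,205), each flat in its own pocket. The short can and short fuse have not moved, and the gripper is clear. Handing in.

```bash
python3 -c "
from h import *
print(manip.finish_job())"
```

```text
the job is handed in; nothing more can be done
None
```

I packed all four parts flat in their pockets, left the short can and short fuse where they were, and handed the job in at about 33 s; the hand-in call returned no verdict.

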